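Clamp a phone logic board in the sliding-jaw holder

TASK

Get the phone's blue logic board ready for rework: lift it off the red mat, lay it shielded side up on the pad of the board holder, gently slide the jaw up until the board sits snug in the grooves of both jaws, and lock the jaw by turning its red wing knob clockwise until it is tight. Leave the other things on the bench where they are.

Things in the scene. Friction and masses are not known exactly. Their poses are not given: they have to be found in the camera images.
- board: The phone logic board to clamp: a flat dark blue block 96 mm (its x) by 44 mm (its y) by 5 mm thick, gold seam round its edge; steel shield cans and chips, set in from the edges, stand 1.5 mm above its top. About 40 g. Origin at the centre of its underside, z up. It lies flat on the mat, cans up. Either end may face either jaw.
- holder: Board holder, fixed to the bench: dark base plate 250 mm (its x, the slide direction) by 100 mm, 12 mm high; two 8 mm steel guide rods along x at y = +-37 mm, tops at z = 25 mm. Origin at the centre of its underside. Aluminium fixed jaw at the +x end, sliding jaw with the red knob on the -x side, dark grey pad between them.
- pad_centre (a point): Centre of the top of the holder's heat-proof pad, at x = 37, y = 0, z = 28 mm in the holder; axes as the holder's. The pad is 80 mm (x) by 30 mm (y). The board lies on it lengthwise along x, overhanging all round. Clamped, the board's underside centre is at this point; up to 12 mm off in y does not matter.
- fixed_face (a point): Middle of the bottom of the fixed jaw's groove, at x = 85, y = 0, z = 31 mm in the holder. The jaw is 90 mm wide, 41 mm high. The groove is open from z = 26.7 to 35 mm; lips above and below it reach 4 mm out (to x = 81). The board cannot be lowered into a groove past the lip: lay it clear of both lips and let the sliding jaw push it home along the pad.
- jaw_face (a point): Middle of the bottom of the sliding jaw's groove, z = 31 mm, at holder x = -5 mm minus joint jaw; moves with the jaw. Axes as the holder's. Aluminium block 38 mm long behind this face, 90 mm wide, top at z = 41 mm, with the same groove and 4 mm lips as the fixed jaw, facing it.
- jaw (a joint): Position of the sliding jaw, m: the gap between the two groove bottoms is 90 mm + this value. Grows as it opens (towards holder -x); range 0 to 0.066. Starts open, 0.032 to 0.060. With the board snug in both grooves it reads about 0.006. Knob loose: slides against about 1.5 N of friction. Knob tight: locked, holds about 40 N.
- knob (a joint): Angle of the red wing knob on the sliding jaw, rad, about the vertical; grows clockwise seen from above (tightening). At 0 (loose stop) the bar lies along the slide. Starts loose, 0 to 0.5, turning against 0.08 N m of friction. Its clamp bites at about 1.0, then it turns harder, to 0.12 N m at 1.5; tight from 1.3 on, best about 1.5, the bar nearly crosswise; hard stop 1.6. Stays where it is left.
- knob_grip (a point): Centre of the knob's wing bar, on the knob's axis, 58 mm above the bench, 19 mm behind (holder -x) the sliding jaw's groove bottom. x axis along the bar. Bar 40 mm long, 12 mm thick, from z = 49 to 67 mm, above an 18 mm round neck on the jaw's flat top (z = 41 mm). Grip it across its 12 mm; the jaw can be slid by it.
- mat: Red silicone mat, 270 x 250 x 3 mm, fixed to the bench; origin at the centre of its underside. The board lies on it.
- tweezers: Steel tweezers lying on the mat, about 140 mm long, 14 mm wide and 6 mm high. Bystander: leave in place.
- flux: Small white flux jar with black lid on the mat, 37 mm across, 24 mm high. Bystander: leave in place.
- scrap: Small green scrap circuit board on the mat, 40 x 26 x 4 mm. Bystander: not the board to clamp; leave in place.
- marker: White marker with blue cap lying on the bench, 137 mm long, 12 mm thick. Bystander: leave in place.
- squeeze_bottle: White squeeze bottle with a thin nozzle, 44 mm across, 108 mm high. Bystander: leave in place.
- phone: Black phone lying face up, 143 x 70 x 8 mm. Bystander: leave in place.
Things that resemble listed ones, but are neither listed nor needed, are in the scene too. Of the things that look like the board, take the one that is farthest from the robot's base at the start.

How it is judged:
By the outcome, as a careful person would: the job done as asked, in the order asked, and still so for the second after the job is handed in, with the robot touching nothing.
It also fails if it takes over 51 s, if anything falls off the work surface, if the arm or the gripper's body presses on something with over 40 N, if the wrist force passes 120 N, or if a joint passes its speed limit or range.

ROBOT

A 7-joint arm with a two-finger parallel gripper is mounted at the origin on the work surface. World frame = base frame: x ahead of the robot, y to its left, z up, the work surface at z = 0. Lengths are in m, angles in rad, forces in N, time in s.
With the tool pointing down it reaches from about 0.425 to 0.925 m from the base axis. Payload 6.8 kg.
Tool frame: the origin (TCP) lies on the centre line of the jaws, within the pads' length; the fingertips stand 19 mm ahead of it and the grasp point (between the pads) is the TCP (bot.tcp_to_tips is the distance from the TCP to the fingertips, in m); x points along the fingers, y is the direction in which the jaws open and shut, and the axes are right-handed (so a half turn about x gives the same grasp; the last joint's range is limited). The gripper opens to 85 mm and grips with 20 to 120 N. Pads are 22 mm wide; open, the fingers measure 114 mm over their backs; the gripper's body (76 mm by 85 mm) begins 54 mm behind the grasp point. The pads swing forward as they close: fully open they stand 13 mm farther back than shut.
Start: joints at [-1.378, 0.477, 0.022, 1.555, -0.011, 1.109, -0.083], TCP at [0.2, 0.645, 0.25] pointing down, gripper open.
Joint ranges: [-2.96, 2.96], [-0.34, 2.1], [-1.41, 1.46], [0.24, 2.44], [-1.37, 4.51], [0.17, 1.92], [-2.96, 2.96]. Speed limits (rad/s): [2.39, 2.39, 3.14, 3.14, 3.14, 3.14, 3.14].

INTERFACE

Orientations are given as a unit quaternion [w, x, y, z].
In Python, from station import status, eyes, bot gives the robot as it stands.
- The arm moves only by the tool apply_moves, never from a script. Its arguments are lists of equal length, an entry for each row: "travel": the shift along the tool's x, y, z in cm, a list of three; "turn": the turn, a rotation vector about the tool's x, y, z in rad, a list of three; "grip": the closure, from 0 (fully open) to 1 (shut). In form: {"travel": [[tx, ty, tz], ...], "turn": [[wx, wy, wz], ...], "grip": [grip, ...]}. A call has 1 to 8 rows; each row shifts and turns the pose as measured when the row begins, along the tool's axes as they then stand; what a row does not reach is not made up. A row lasts 1/12 s, in which the tool goes at most 41.7 mm and 7.16 degrees, less where a joint would pass 70% of its speed; a pose out of reach is approached as far as the arm can. A call is refused whole if a number of a shift passes 4.17 or a number of a turn 0.125, either way. A call with a gripper value outside its range is refused whole. The fingers move at their own pace and stop on an object; "newtons" is the grip in N (left out, the last holds). Time passes only in rows, so rows that do not move let the fingers close. It gives the time, the measured TCP pose, the force and the opening at its end, in the units of the state.
- status.get_obs(): the state, without advancing time (a new reading comes with each control period).
- eyes.read_camera(name): name is "side" or "top" or "wrist"; returns the picture (400x640x3 uint8, red, green, blue); there is no depth.
- eyes.calibration(name): a dict with "intrinsics" (3x3 intrinsics, pixels), "xyz" and "attitude" of the camera in the world; the wrist camera has in their place "T_tool_cam" (4x4, takes a point from camera to tool coordinates, whose origin is the TCP and whose axes are the tool frame's). Camera axes: x right, y down, z forward; pixel columns grow to the right and rows downward; lengths in m; the calibration is good to about 2 mm. A picture is of the moment at which its call begins: read the wrist's pose just before it. calibration takes no time and is no camera call.
- bot.hand_in(): hands the job in, once; it reports no verdict.
Trained networks look in the newest picture that a camera, given by its name, has taken for a name from the list of things; names that differ only in an ending like _2 or _b are one class to them, and where a whole thing is asked for, a point or a joint stands for the part that bears it (a point fixed in the world has none). Each returns a list of dicts, best first, with "score" (0 to 1); they miss things now and then, are a little off and sometimes report something else, mostly with a low value. They report only what shows in the picture. A call takes as long as a camera call. They do not tell look-alikes from the thing itself.
- eyes.masks_of(thing, camera): "region" (400x640 bool, what is visible of it) and "rect" ([left, top, right, bottom] in pixels, round what is visible of it).
The state is a dict: "t": time; "q": joint angles; "joint_vel": joint speeds; "joint_torque": joint torques, N m; "eef_pos": TCP position; "tool_rot": TCP orientation; "contact_force": force on the tool from outside, world axes, zero at the start; "torque": the same for the moment, N m; "gripper_width": opening from 0.0 (shut) to 1.0 (fully open).
Only numpy, scipy, OpenCV 4.12 (cv2) and the standard library are available. Lean on these libraries where they do the work, as an engineer would, in place of code of your own. Each camera call takes 0.05 s, during which the arm holds its last target. There are 200 camera calls.

## Working session

There is one attempt and no reset: what is moved stays moved. The work goes in short steps, Python scripts to look and compute and a tool call to move; the robot and the scene stay as the last step left them, time stands still between calls to the robot, and variables do not carry over. Pictures are saved under pics/ and viewed, about 8 in all and at most 12, crops included, and the job is handed in when it is done.

Besides the shell and the picture viewer there is one more tool, called by a JSON object that holds its "api" and its "payload". apply_moves: Moves the arm, as the interface text tells. Its arguments: {"type":"object","properties":{"travel":{"type":"array"},"turn":{"type":"array"},"grip":{"type":"array"},"newtons":{"type":"number"}},"required":["travel","turn","grip"]}

```bash
mkdir -p pics; ls; cat > h.py <<'E'
import numpy as np, cv2
from station import status, eyes, bot
from scipy.spatial.transform import Rotation as R
def quat(q): return R.from_quat([q[1],q[2],q[3],q[0]])
def cam(name):
    c=eyes.calibration(name); K=np.array(c["intrinsics"])
    if "T_tool_cam" in c:
        o=status.get_obs(); T=np.eye(4); T[:3,:3]=quat(o["tool_rot"]).as_matrix(); T[:3,3]=o["eef_pos"]
        T=T@np.array(c["T_tool_cam"]); return K,T[:3,:3],T[:3,3]
    a=np.array(c["attitude"]); Rm=quat(a).as_matrix() if a.size==4 else a.reshape(3,3)
    return K,Rm,np.array(c["xyz"])
def unproj(c,uv,z):
    K,Rm,p=c; uv=np.atleast_2d(np.array(uv,float))
    d=(Rm@np.linalg.inv(K)@np.c_[uv,np.ones(len(uv))].T).T
    return p+d*((z-p[2])/d[:,2])[:,None]
def proj(c,P):
    K,Rm,p=c; q=(K@Rm.T@(np.atleast_2d(P)-p).T).T; return q[:,:2]/q[:,2:]
def shot(name,fn=None):
    c=cam(name); im=eyes.read_camera(name)
    if fn: cv2.imwrite("pics/"+fn,cv2.cvtColor(im,cv2.COLOR_RGB2BGR))
    return c,im
def rect(c,mask,z):
    "min-area rect of mask's outline on the plane z: centre, sizes, yaw of long side"
    m=max(cv2.findContours(mask.astype(np.uint8),cv2.RETR_EXTERNAL,cv2.CHAIN_APPROX_NONE)[0],key=cv2.contourArea)[:,0]
    P=unproj(c,m,z)[:,:2]*1000
    b=cv2.boxPoints(cv2.minAreaRect(P.astype(np.float32))); e1=b[1]-b[0]; e2=b[2]-b[1]
    L,S=(e1,e2) if np.hypot(*e1)>np.hypot(*e2) else (e2,e1)
    return b.mean(0),np.hypot(*L),np.hypot(*S),np.degrees(np.arctan2(L[1],L[0]))
E
python3 - <<'E'
from h import *
o=status.get_obs(); print({k:np.round(o[k],3) for k in o})
print(bot.tcp_to_tips)
c,im=shot("top","top.png")
c2,im2=shot("side","side.png")
print(c,c2,eyes.calibration("wrist"))
for n in ["board","holder","knob","jaw","mat"]:
    for d in eyes.masks_of(n,"top"): print(n,round(d["score"],2),d["rect"],rect(c,d["region"],{"board":.008,"holder":.012,"knob":.067,"jaw":.041,"mat":.003}[n]))
E
```

```text
pics
{'t': np.float64(0.0), 'q': array([-1.378,  0.478,  0.022,  1.556, -0.012,  1.109, -0.083]), 'joint_vel': array([-0.001, -0.001, -0.   , -0.   , -0.   , -0.   ,  0.001]), 'joint_torque': array([ 0.0000e+00, -5.9646e+01,  1.6080e+00, -2.8118e+01,  1.3000e-02,
        1.0000e-02,  0.0000e+00]), 'eef_pos': array([0.2  , 0.644, 0.249]), 'tool_rot': array([ 0.699,  0.105,  0.699, -0.107]), 'contact_force': array([-0.368,  0.375, -0.686]), 'torque': array([ 0.009,  0.008, -0.012]), 'gripper_width': np.float64(0.997)}
0.019
(array([[428.3137655 ,   0.        , 316.0351482 ],
       [  0.        , 428.3137655 , 196.23276242],
       [  0.        ,   0.        ,   1.        ]]), array([[-0.00465978, -0.9981393 ,  0.06079663],
       [-0.99995427,  0.00515875,  0.00805282],
       [-0.00835147, -0.06075632, -0.99811769]]), array([0.48010349, 0.01869174, 0.98145763])) (array([[431.80140338,   0.        , 320.75206759],
       [  0.        , 431.80140338, 198.72126315],
       [  0.        ,   0.        ,   1.        ]]), array([[ 0.99524372, -0.06492679,  0.07262535],
       [-0.09611823, 
[... 1041 characters left out ...]
loat32), np.float32(95.81172), np.float32(45.484257), np.float32(-79.82284))
holder 0.86 [375.8, 129.9, 451.1, 242.1] (array([ 565.95905, -195.33298], dtype=float32), np.float32(254.96346), np.float32(104.85966), np.float32(-17.347977))
knob 0.27 [378.8, 122.9, 451.3, 246.5] (array([ 559.6881 , -183.57318], dtype=float32), np.float32(242.36688), np.float32(96.14894), np.float32(-16.70503))
jaw 0.86 [387.9, 196.4, 431.0, 226.0] (array([ 509.90204, -176.05954], dtype=float32), np.float32(91.353455), np.float32(45.209446), np.float32(73.27425))
mat 0.59 [175.7, 132.9, 288.6, 260.3] (array([545.7837 , 222.68854], dtype=float32), np.float32(271.24747), np.float32(251.71811), np.float32(5.325418))
```

```bash
python3 - <<'E'
import cv2
im=cv2.imread("pics/top.png")
cv2.imwrite("pics/top_crop.png",cv2.resize(im[100:330,150:480],None,fx=2.4,fy=2.4,interpolation=cv2.INTER_CUBIC))
E
```

```text
(no output)
```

View pics/top_crop.png

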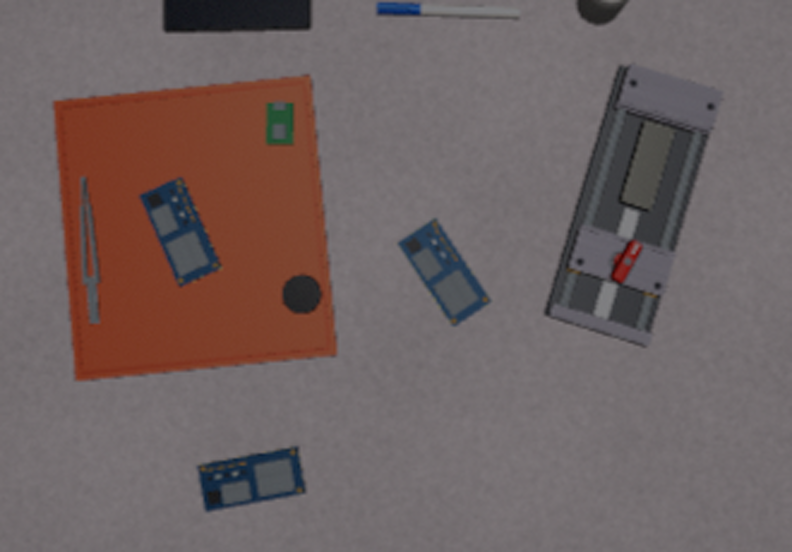

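View pics/side.png

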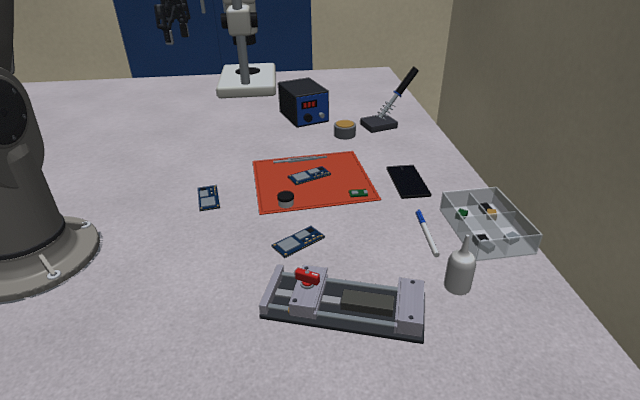

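Three look-alikes in the top view: (225,195) on the mat, (335,214) on the bench and (257,299) on the bench. They lie 0.59, 0.50 and 0.35 m from the base. The one on the mat is both farthest and on the red mat, so it is the board. The enlarged crop confirms this: cans up, about 24° yaw. The holder's fixed jaw is at its far end and the knob at its near end.

```bash
cat >> h.py <<'E'
def yaw(Rm): return np.degrees(np.arctan2(Rm[1,1],Rm[0,1]))
def plan(pos,phi,step=3.8,wstep=.115):
    "even rows to a pose: TCP pos (m), tool pointing down, tool y at yaw phi (deg, mod 180 nearest)"
    o=status.get_obs(); Rm=quat(o["tool_rot"]).as_matrix(); p=np.array(o["eef_pos"])
    a=np.radians(phi); x=np.array([0,0,-1.]); y=np.array([np.cos(a),np.sin(a),0]); G=np.c_[x,y,np.cross(x,y)]
    d=(np.array(pos)-p)*100; w=R.from_matrix(Rm.T@G).as_rotvec()
    n=max(int(np.ceil(np.linalg.norm(d)/step)),int(np.ceil(np.abs(w).max()/wstep)),1)
    T=[]
    for k in range(n): T.append(np.round((Rm@R.from_rotvec(w*k/n).as_matrix()).T@d/n,2).tolist())
    print("rows",n,"turn/row",np.round(w/n,4).tolist(),"travel",T)
def st():
    o=status.get_obs(); Rm=quat(o["tool_rot"]).as_matrix()
    print("t",round(float(o["t"]),2),"p",np.round(o["eef_pos"],4),"yaw",round(yaw(Rm),1),"xax",np.round(Rm[:,0],3),"F",np.round(o["contact_force"],1),"q",np.round(o["q"],2),"w",round(float(o["gripper_width"]),3))
E
python3 - <<'E'
from h import *
st()
for phi in (113.8,-66.2): plan([.515,.224,.22],phi)
E
```

```text
t 0.35 p [0.2    0.6446 0.2501] yaw 72.8 xax [-0. -0. -1.] F [-0.3 -0.4 -0.1] q [-1.38  0.48  0.02  1.56 -0.01  1.11 -0.08] w 0.999
rows 14 turn/row [-0.0512, -0.0, 0.0] travel [[0.22, -2.2, 3.04], [0.22, -2.36, 2.92], [0.22, -2.5, 2.8], [0.22, -2.64, 2.67], [0.22, -2.77, 2.53], [0.22, -2.9, 2.38], [0.22, -3.02, 2.23], [0.22, -3.13, 2.07], [0.22, -3.23, 1.91], [0.22, -3.32, 1.74], [0.22, -3.41, 1.57], [0.21, -3.48, 1.4], [0.21, -3.55, 1.22], [0.21, -3.61, 1.03]]
rows 22 turn/row [0.1102, 0.0, 0.0] travel [[0.14, -1.4, 1.93], [0.14, -1.18, 2.08], [0.14, -0.94, 2.19], [0.14, -0.7, 2.28], [0.14, -0.44, 2.35], [0.14, -0.18, 2.38], [0.14, 0.08, 2.39], [0.14, 0.34, 2.36], [0.14, 0.6, 2.31], [0.14, 0.85, 2.23], [0.14, 1.09, 2.12], [0.14, 1.32, 1.99], [0.14, 1.53, 1.83], [0.14, 1.72, 1.65], [0.14, 1.9, 1.45], [0.14, 2.04, 1.24], [0.14, 2.17, 1.0], [0.14, 2.26, 0.76], [0.14, 2.33, 0.51], [0.14, 2.38, 0.25], [0.14, 2.39, -0.02], [0.14, 2.37, -0.28]]
```

{"api": "apply_moves", "payload": {"travel": [[0.22,-2.2,3.04],[0.22,-2.36,2.92],[0.22,-2.5,2.8],[0.22,-2.64,2.67],[0.22,-2.77,2.53],[0.22,-2.9,2.38],[0.22,-3.02,2.23],[0.22,-3.13,2.07]], "turn": [[-0.051,0,0],[-0.051,0,0],[-0.051,0,0],[-0.051,0,0],[-0.051,0,0],[-0.051,0,0],[-0.051,0,0],[-0.051,0,0]], "grip": [0,0,0,0,0,0,0,0]}}

```text
t: 1.02
eef_pos: [0.3794, 0.4063, 0.2302]
tool_rot: [0.704, -0.049, 0.706, 0.054]
contact_force: [0.8, 0.3, 0.3]
gripper_width: 1.0
```

{"api": "apply_moves", "payload": {"travel": [[0.22,-3.23,1.91],[0.22,-3.32,1.74],[0.22,-3.41,1.57],[0.21,-3.48,1.4],[0.21,-3.55,1.22],[0.21,-3.61,1.03],[0,0,0]], "turn": [[-0.051,0,0],[-0.051,0,0],[-0.051,0,0],[-0.051,0,0],[-0.051,0,0],[-0.051,0,0],[0,0,0]], "grip": [0,0,0,0,0,0,0]}}

```text
t: 1.6
eef_pos: [0.5326, 0.2137, 0.2165]
tool_rot: [0.69, -0.159, 0.688, 0.162]
contact_force: [1.1, -0.7, -1.4]
gripper_width: 1.0
```

```bash
python3 - <<'E'
from h import *
st()
c,im=shot("wrist","w1.png")
for d in eyes.masks_of("board","wrist"): print(round(d["score"],2),d["rect"],rect(c,d["region"],.008),rect(c,d["region"],.005))
E
```

```text
t 1.6 p [0.5326 0.2137 0.2165] yaw 116.3 xax [ 0.002  0.005 -1.   ] F [ 1.1 -0.7 -1.4] q [-0.54  0.34  0.06  1.84 -0.03  0.95  1.57] w 1.0
0.85 [311.8, 139.1, 364.1, 234.1] (array([539.47925, 236.05576], dtype=float32), np.float32(96.4385), np.float32(45.603653), np.float32(24.768753)) (array([540.12775, 236.55615], dtype=float32), np.float32(97.31149), np.float32(46.016502), np.float32(24.768787))
0.6 [71.2, 0.0, 139.9, 80.1] (array([510.7849  ,  -3.841446], dtype=float32), np.float32(68.51608), np.float32(47.14642), np.float32(32.529415)) (array([511.17365  ,  -5.5128136], dtype=float32), np.float32(69.13633), np.float32(47.57321), np.float32(32.529408))
0.6 [201.8, 309.7, 276.5, 376.2] (array([764.7736 , 215.73721], dtype=float32), np.float32(77.6139), np.float32(74.46197), np.float32(89.698204)) (array([767.4616 , 216.05365], dtype=float32), np.float32(78.31651), np.float32(75.13618), np.float32(89.698235))
```

View pics/w1.png

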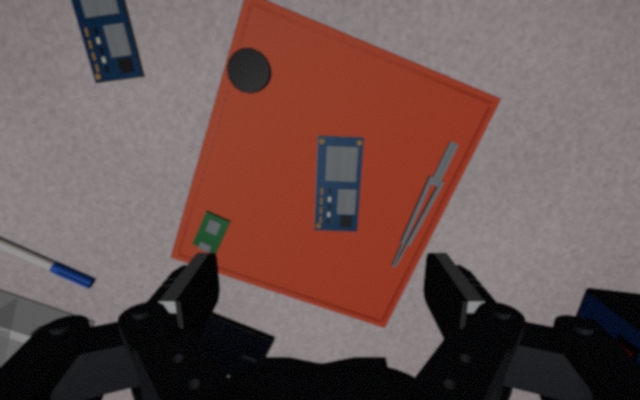

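```bash
python3 - <<'E'
from h import *
plan([.5395,.2355,.050],114.5)
E
```

```text
rows 5 turn/row [0.007, 0.0006, -0.0016] travel [[3.33, 0.16, 0.32], [3.33, 0.16, 0.32], [3.33, 0.17, 0.32], [3.33, 0.18, 0.32], [3.33, 0.19, 0.32]]
```

{"api": "apply_moves", "payload": {"travel": [[3.33,0.16,0.32],[3.33,0.16,0.32],[3.33,0.17,0.32],[3.33,0.18,0.32],[3.0,0.19,0.32],[0,0,0]], "turn": [[0.007,0.001,-0.002],[0.007,0.001,-0.002],[0.007,0.001,-0.002],[0.007,0,-0.001],[0.007,0,-0.001],[0,0,0]], "grip": [0,0.35,0.35,0.35,0.35,0.35], "newtons": 25}}

```text
t: 2.2
eef_pos: [0.5384, 0.2492, 0.0524]
tool_rot: [0.694, -0.149, 0.687, 0.156]
contact_force: [-0.8, 0.1, -0.8]
gripper_width: 0.651
```

```bash
python3 - <<'E'
from h import *
st()
c,im=shot("wrist","w2.png")
for d in eyes.masks_of("board","wrist")[:1]: print(round(d["score"],2),d["rect"],rect(c,d["region"],.008))
plan([.5395,.2355,.030],114.5)
E
```

```text
t 2.2 p [0.5384 0.2492 0.0524] yaw 114.9 xax [ 0.007  0.011 -1.   ] F [-0.8  0.1 -0.8] q [-0.57  0.59  0.04  1.91 -0.05  0.63  1.51] w 0.651
0.95 [248.9, 135.6, 342.8, 310.3] (array([538.9881 , 235.45619], dtype=float32), np.float32(96.26145), np.float32(43.917393), np.float32(24.044975))
rows 1 turn/row [0.0061, 0.0171, -0.0072] travel [[2.7, -1.22, -0.78]]
```

View pics/w2.png

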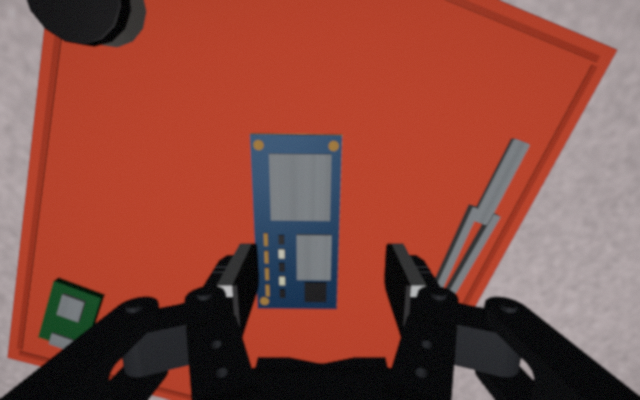

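{"api": "apply_moves", "payload": {"travel": [[0,-1.22,-0.78],[0,0,0],[0,0,0]], "turn": [[0.008,0.01,-0.007],[0,0,0],[0,0,0]], "grip": [0.38,0.38,0.38]}}

```text
t: 2.55
eef_pos: [0.5411, 0.2361, 0.0628]
tool_rot: [0.696, -0.148, 0.686, 0.151]
contact_force: [0.5, 0.0, 0.6]
gripper_width: 0.624
```

```bash
python3 - <<'E'
from h import *
st(); plan([.539,.2355,.028],114.2)
E
```

```text
t 2.55 p [0.5411 0.2361 0.0628] yaw 114.4 xax [ 0.012  0.006 -1.   ] F [0.5 0.  0.6] q [-0.55  0.57  0.05  1.91 -0.04  0.65  1.52] w 0.624
rows 1 turn/row [0.004, 0.0138, -0.0006] travel [[3.48, 0.02, -0.26]]
```

{"api": "apply_moves", "payload": {"travel": [[1.2,0,-0.13],[1.2,0,-0.13],[0.6,0,0],[0,0,0],[0,0,0]], "turn": [[0.004,0.007,0],[0,0.007,0],[0,0,0],[0,0,0],[0,0,0]], "grip": [0.38,0.38,0.38,0.38,0.38]}}

```text
t: 2.97
eef_pos: [0.5413, 0.235, 0.034]
tool_rot: [0.693, -0.147, 0.69, 0.148]
contact_force: [1.1, 0.3, 0.0]
gripper_width: 0.621
```

```bash
python3 - <<'E'
from h import *
st(); plan([.539,.2355,.028],114.2)
E
```

```text
t 2.97 p [0.5413 0.235  0.034 ] yaw 114.1 xax [ 0.005  0.003 -1.   ] F [1.1 0.3 0. ] q [-0.55  0.62  0.05  1.91 -0.05  0.6   1.52] w 0.621
rows 1 turn/row [-0.0026, 0.0056, -0.001] travel [[0.6, 0.14, -0.19]]
```

Good. Now I'll go down gently until the tips feel the mat.

{"api": "apply_moves", "payload": {"travel": [[0.5,0.08,-0.15],[0.3,0,0],[0,0,0]], "turn": [[0,0.006,0],[0,0,0],[0,0,0]], "grip": [0.38,0.38,0.38]}}

```text
t: 3.22
eef_pos: [0.5392, 0.2352, 0.0248]
tool_rot: [0.691, -0.147, 0.692, 0.148]
contact_force: [-0.5, 0.5, 0.3]
gripper_width: 0.618
```

{"api": "apply_moves", "payload": {"travel": [[0.2,0,0],[0.1,0,0]], "turn": [[0,0,0],[0,0,0]], "grip": [0.38,0.38]}}

```text
t: 3.38
eef_pos: [0.5392, 0.2353, 0.0215]
tool_rot: [0.691, -0.147, 0.692, 0.148]
contact_force: [0.1, -0.4, -0.8]
gripper_width: 0.622
```

{"api": "apply_moves", "payload": {"travel": [[0.15,0,0],[0,0,0]], "turn": [[0,0,0],[0,0,0]], "grip": [0.38,0.38]}}

```text
t: 3.55
eef_pos: [0.5392, 0.2354, 0.0197]
tool_rot: [0.691, -0.147, 0.692, 0.148]
contact_force: [0.6, 0.3, 1.2]
gripper_width: 0.618
```

{"api": "apply_moves", "payload": {"travel": [[0.12,0,0],[0,0,0]], "turn": [[0,0,0],[0,0,0]], "grip": [0.38,0.38]}}

```text
t: 3.72
eef_pos: [0.5394, 0.2356, 0.0187]
tool_rot: [0.691, -0.147, 0.692, 0.148]
contact_force: [0.6, 1.2, 0.4]
gripper_width: 0.616
```

{"api": "apply_moves", "payload": {"travel": [[0,0,0],[0,0,0],[0,0,0]], "turn": [[0,0,0],[0,0,0],[0,0,0]], "grip": [0.44,0.55,0.7], "newtons": 30}}

```text
t: 3.97
eef_pos: [0.5413, 0.2354, 0.021]
tool_rot: [0.692, -0.147, 0.691, 0.147]
contact_force: [0.1, -0.2, -0.1]
gripper_width: 0.503
```

```bash
python3 - <<'E'
from h import *
st(); c,im=shot("wrist"); cv2.imwrite("pics/w3.png",cv2.cvtColor(im[120:400,150:490],cv2.COLOR_RGB2BGR))
E
```

```text
t 3.97 p [0.5413 0.2354 0.021 ] yaw 114.0 xax [ 0.002  0.001 -1.   ] F [ 0.1 -0.2 -0.1] q [-0.55  0.64  0.04  1.91 -0.05  0.59  1.52] w 0.503
```

View pics/w3.png

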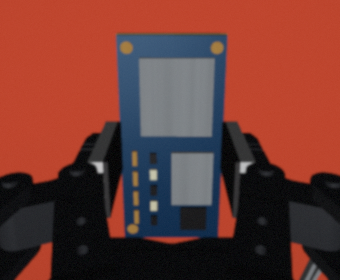

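{"api": "apply_moves", "payload": {"travel": [[0,0,0],[-0.8,0,0],[-1.5,0,0],[-1.5,0,0],[0,0,0]], "turn": [[0,0,0],[0,0,0],[0,0,0],[0,0,0],[0,0,0]], "grip": [0.75,0.75,0.75,0.75,0.75], "newtons": 40}}

```text
t: 4.43
eef_pos: [0.5398, 0.2348, 0.0597]
tool_rot: [0.691, -0.147, 0.692, 0.147]
contact_force: [1.0, -0.5, -0.6]
gripper_width: 0.488
```

```bash
python3 - <<'E'
from h import *
st(); c,im=shot("wrist"); cv2.imwrite("pics/w4.png",cv2.cvtColor(im[60:400,100:540],cv2.COLOR_RGB2BGR))
for d in eyes.masks_of("board","wrist")[:1]: print(round(d["score"],2),d["rect"])
E
```

```text
t 4.43 p [0.5398 0.2348 0.0597] yaw 114.0 xax [-0.002 -0.    -1.   ] F [ 1.  -0.5 -0.6] q [-0.55  0.58  0.05  1.91 -0.05  0.66  1.51] w 0.488
0.7 [262.6, 152.7, 378.8, 360.9]
```

View pics/w4.png

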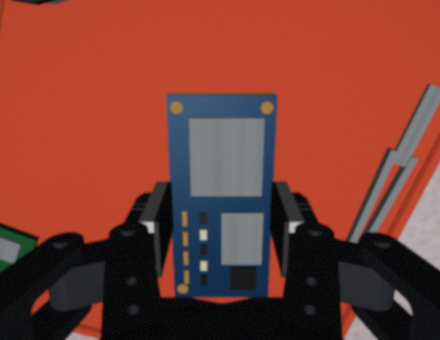

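The board is lifted and held level: 43 mm opening, can side up, far edge at about row 95 in the crop. Next I'll fit the holder, jaw and knob from the top and side masks, and the held board in the tool frame.

```bash
cat > fit.py <<'E'
from h import *
from scipy.optimize import minimize
def box(x0,x1,y0,y1,z0,z1): return np.array([[x,y,z] for x in(x0,x1) for y in(y0,y1) for z in(z0,z1)],float)
def world(P,h): 
    a=h[2]; return np.c_[h[0]+np.cos(a)*P[:,0]-np.sin(a)*P[:,1],h[1]+np.sin(a)*P[:,0]+np.cos(a)*P[:,1],P[:,2]]
def sil(c,boxes,h,s=4):
    m=np.zeros((400*s,640*s),np.uint8)
    for b in boxes: cv2.fillConvexPoly(m,cv2.convexHull(((proj(c,world(b,h)/1000)+.5)*s).astype(np.int32)),1)
    return cv2.resize(m.astype(np.float32),(640,400),interpolation=cv2.INTER_AREA)
def slid(j): 
    f=-5-j; return [box(f-38,f+4,-45,45,26,41),box(f-28,f-10,-9,9,41,49)]
def knob(j,k):
    f=-5-j; a=-k; B=box(-20,20,-6,6,49,67); R2=np.array([[np.cos(a),-np.sin(a)],[np.sin(a),np.cos(a)]])
    B[:,:2]=B[:,:2]@R2.T; B[:,0]+=f-19; return [B]
def holder(j,k): return [box(-125,125,-50,50,0,12),box(81,125,-45,45,0,41)]+slid(j)+knob(j,k)
def iou(a,b): return np.minimum(a,b).sum()/np.maximum(a,b).sum()
E
python3 - <<'E'
from fit import *
D=[]
for n in ("top","side"):
    c,im=shot(n); cv2.imwrite(f"pics/{n}2.png",im[:,:,::-1])
    H=eyes.masks_of("holder",n)[0]; J=eyes.masks_of("jaw",n)[0]; print(n,H["score"],J["score"],J["rect"])
    D.append((c,H["region"].astype(np.float32),J["region"].astype(np.float32)))
import pickle; pickle.dump(D,open("D.pkl","wb"))
def cost(v,sel):
    h=[v[0],v[1],np.radians(v[2])]; s=0
    for i in sel:
        c,H,J=D[i]; s+=2-iou(H,sil(c,holder(v[3],v[4]/50),h))-iou(J,sil(c,slid(v[3])+knob(v[3],v[4]/50),h))
    return s
x0=np.array([564,-192,-17,40,10.])
for sel in ([0],[1],[0,1]):
    S=np.vstack([x0]+[x0+d for d in np.diag([5,5,2,6,10.])])
    r=minimize(cost,x0,args=(sel,),method="Nelder-Mead",options=dict(initial_simplex=S,maxiter=250,xatol=.05,fatol=1e-4)); print(sel,np.round(r.x,1),round(r.fun,3))
st()
# held board in tool frame
c=cam("wrist"); shot("wrist"); m=eyes.masks_of("board","wrist")[0]["region"]
for z in (.038,.042,.046,.05): print(z,rect(c,m,z))
E
```

```text
top 0.57 0.74 [386.9, 196.2, 433.8, 221.6]
side 0.73 0.67 [287.6, 263.9, 327.4, 319.0]
[0] [ 561.6 -195.2  -17.6   32.1   29. ] 0.084
[1] [ 560.4 -190.5  -15.7   30.3   22.6] 0.192
[0, 1] [ 560.4 -194.3  -17.2   31.2   25.9] 0.298
t 4.83 p [0.538  0.234  0.0564] yaw 114.0 xax [-0.006 -0.003 -1.   ] F [ 0.5  0.5 -0.1] q [-0.55  0.58  0.05  1.91 -0.05  0.66  1.51] w 0.495
0.038 (array([539.36884, 234.53482], dtype=float32), np.float32(101.41823), np.float32(46.63653), np.float32(24.138716))
0.042 (array([537.49915, 233.6908 ], dtype=float32), np.float32(98.5619), np.float32(45.323082), np.float32(24.138714))
0.046 (array([535.6295 , 232.84683], dtype=float32), np.float32(95.705505), np.float32(44.009583), np.float32(24.13873))
0.05 (array([533.7599 , 232.00282], dtype=float32), np.float32(92.84917), np.float32(42.696133), np.float32(24.13871))
```

{"api": "apply_moves", "payload": {"travel": [[-3,0,0],[-3.5,0,0],[-2,0,0]], "turn": [[0,0,0],[0,0,0],[0,0,0]], "grip": [0.75,0.75,0.75]}}

```text
t: 5.18
eef_pos: [0.5348, 0.2324, 0.1377]
tool_rot: [0.685, -0.149, 0.698, 0.145]
contact_force: [0.1, 0.4, -0.5]
gripper_width: 0.495
```

```bash
python3 - <<'E'
from h import *
st(); plan([.585,-.19,.15],72.6)
E
```

```text
t 5.18 p [0.5348 0.2324 0.1377] yaw 114.1 xax [-0.018 -0.009 -1.   ] F [ 0.1  0.4 -0.5] q [-0.56  0.47  0.06  1.87 -0.04  0.83  1.51] w 0.495
rows 12 turn/row [0.0603, -0.0016, 0.0007] travel [[-0.08, -3.38, -1.05], [-0.08, -3.44, -0.85], [-0.08, -3.49, -0.64], [-0.09, -3.52, -0.43], [-0.09, -3.54, -0.22], [-0.09, -3.54, -0.0], [-0.1, -3.54, 0.21], [-0.1, -3.52, 0.43], [-0.1, -3.49, 0.64], [-0.1, -3.44, 0.85], [-0.1, -3.38, 1.05], [-0.1, -3.32, 1.25]]
```

{"api": "apply_moves", "payload": {"travel": [[-0.1,-3.0,-1.0],[-0.1,-3.4,-0.85],[-0.1,-3.5,-0.64],[-0.1,-3.5,-0.43],[-0.1,-3.5,-0.2],[-0.1,-3.5,0],[-0.1,-3.5,0.2],[-0.1,-3.5,0.43]], "turn": [[0.06,0,0],[0.06,0,0],[0.06,0,0],[0.06,0,0],[0.06,0,0],[0.06,0,0],[0.06,0,0],[0.06,0,0]], "grip": [0.75,0.75,0.75,0.75,0.75,0.75,0.75,0.75]}}

```text
t: 5.85
eef_pos: [0.5707, -0.0399, 0.1522]
tool_rot: [0.704, 0.022, 0.709, -0.021]
contact_force: [1.5, -0.2, -0.0]
gripper_width: 0.494
```

```bash
python3 - <<'E'
from h import *
st(); plan([.585,-.19,.14],72.6,3)
E
```

```text
t 5.85 p [ 0.5707 -0.0399  0.1522] yaw 86.5 xax [-0.007  0.003 -1.   ] F [ 1.5 -0.2 -0. ] q [-0.22  0.43  0.23  1.9  -0.13  0.83  1.59] w 0.494
rows 6 turn/row [0.0405, -0.0012, -0.0002] travel [[0.19, -2.48, 0.39], [0.2, -2.46, 0.49], [0.2, -2.44, 0.59], [0.2, -2.42, 0.69], [0.2, -2.39, 0.78], [0.2, -2.35, 0.88]]
```

{"api": "apply_moves", "payload": {"travel": [[0.2,-2.5,0.4],[0.2,-2.5,0.5],[0.2,-2.4,0.6],[0.2,-2.4,0.7],[0.2,-2.2,0.8],[0.1,-1.5,0.7],[0,0,0],[0,0,0]], "turn": [[0.04,-0.001,0],[0.04,-0.001,0],[0.04,-0.001,0],[0.04,-0.001,0],[0.04,-0.001,0],[0.04,-0.001,0],[0,0,0],[0,0,0]], "grip": [0.75,0.75,0.75,0.75,0.75,0.75,0.75,0.75]}}

```text
t: 6.52
eef_pos: [0.5841, -0.1984, 0.1404]
tool_rot: [0.697, 0.115, 0.698, -0.118]
contact_force: [-0.4, 1.3, -0.1]
gripper_width: 0.495
```

```bash
python3 - <<'E'
from fit import *
st()
c,im=shot("wrist"); cv2.imwrite("pics/w5.png",im[:,:,::-1])
for n in ("jaw","holder"):
  for d in eyes.masks_of(n,"wrist")[:2]: print(n,round(d["score"],2),d["rect"])
# overlay of current estimate
h=[561.5,-195,np.radians(-17.4)]; o=im[:,:,::-1].copy()
def poly(P,col):
    cv2.polylines(o,[np.round(proj(c,world(np.array(P,float),h)/1000)).astype(int)],True,col,1)
poly([[81,-45,41],[81,45,41],[125,45,41],[125,-45,41]],(0,255,0))
poly([[-3,-15,28],[77,-15,28],[77,15,28],[-3,15,28]],(0,255,255))
for j in (32,):
  f=-5-j; poly([[f-38,-45,41],[f+4,-45,41],[f+4,45,41],[f-38,45,41]],(255,0,255))
  K=knob(j,.55)[0]; poly(K[[1,3,7,5]],(255,255,0))
cv2.imwrite("pics/w5o.png",o)
E
```

```text
t 6.52 p [ 0.5841 -0.1984  0.1404] yaw 71.1 xax [-0.001 -0.004 -1.   ] F [-0.4  1.3 -0.1] q [-0.01  0.52  0.32  1.81 -0.2   0.84  1.64] w 0.495
jaw 0.61 [243.6, 42.3, 392.8, 117.8]
holder 0.9 [238.7, 0.0, 391.2, 332.6]
```

View pics/w5o.png

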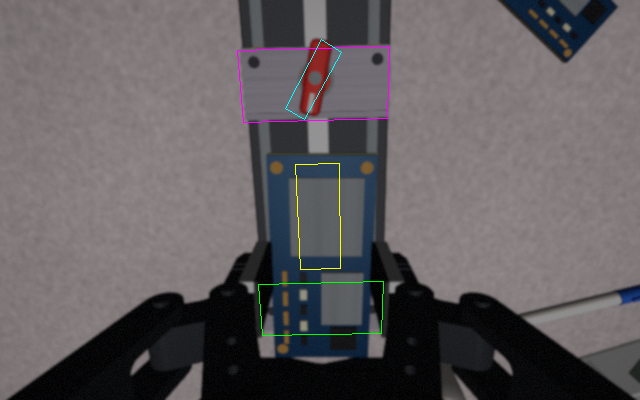

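Overlay check: the jaw outline matches to about 2 px (jaw ≈ 0.034). The knob bar runs (318,40)–(309,114), which is about 0.14 rad, not 0.55. The board in hand is aligned with the tool, its outline spanning columns 267–377.

```bash
python3 - <<'E'
from h import *
plan([.5896,-.2038,.075],72.6,2)
E
```

```text
rows 4 turn/row [-0.006, 0.0001, 0.0008] travel [[1.64, -0.12, 0.18], [1.64, -0.12, 0.18], [1.64, -0.13, 0.18], [1.64, -0.13, 0.18]]
```

{"api": "apply_moves", "payload": {"travel": [[1.6,-0.12,0.18],[1.6,-0.12,0.18],[1.6,-0.13,0.18],[1.2,-0.13,0.18],[0,0,0],[0,0,0]], "turn": [[-0.006,0,0.001],[-0.006,0,0.001],[-0.006,0,0.001],[-0.006,0,0.001],[0,0,0],[0,0,0]], "grip": [0.75,0.75,0.75,0.75,0.75,0.75]}}

```text
t: 7.17
eef_pos: [0.5932, -0.1935, 0.0798]
tool_rot: [0.701, 0.104, 0.699, -0.099]
contact_force: [-0.3, -0.7, -0.2]
gripper_width: 0.495
```

```bash
python3 - <<'E'
from h import *
st();plan([.5896,-.2038,.049],72.6,2)
E
```

```text
t 7.17 p [ 0.5932 -0.1935  0.0798] yaw 73.5 xax [ 0.004  0.006 -1.   ] F [-0.3 -0.7 -0.2] q [ 0.02  0.61  0.27  1.83 -0.24  0.74  1.7 ] w 0.495
rows 2 turn/row [0.008, 0.0012, -0.0036] travel [[1.54, -0.56, -0.03], [1.54, -0.55, -0.02]]
```

{"api": "apply_moves", "payload": {"travel": [[0.4,-0.5,0],[0.4,-0.5,0],[0,0,0],[0,0,0]], "turn": [[0.008,0.001,-0.004],[0.008,0.001,-0.004],[0,0,0],[0,0,0]], "grip": [0.75,0.75,0.75,0.75]}}

```text
t: 7.5
eef_pos: [0.5913, -0.2028, 0.0732]
tool_rot: [0.7, 0.106, 0.698, -0.107]
contact_force: [0.6, -0.2, -0.1]
gripper_width: 0.496
```

```bash
python3 - <<'E'
from h import *
st();plan([.5896,-.2038,.049],72.6,2)
E
```

```text
t 7.5 p [ 0.5913 -0.2028  0.0732] yaw 72.6 xax [ 0.002 -0.002 -1.   ] F [ 0.6 -0.2 -0.1] q [ 0.03  0.62  0.27  1.83 -0.24  0.73  1.7 ] w 0.496
rows 2 turn/row [0.0, 0.0014, 0.0004] travel [[1.21, -0.07, -0.07], [1.21, -0.07, -0.07]]
```

{"api": "apply_moves", "payload": {"travel": [[0.8,-0.07,-0.07],[0.8,-0.07,-0.07],[0.5,0,0],[0,0,0],[0,0,0]], "turn": [[0,0.001,0],[0,0.001,0],[0,0,0],[0,0,0],[0,0,0]], "grip": [0.75,0.75,0.75,0.75,0.75]}}

```text
t: 7.92
eef_pos: [0.5897, -0.2044, 0.0508]
tool_rot: [0.7, 0.107, 0.698, -0.108]
contact_force: [0.2, 0.5, 0.7]
gripper_width: 0.492
```

```bash
python3 - <<'E'
from fit import *
st();plan([.5896,-.2038,.045],72.6,2)
c,im=shot("wrist"); h=[561.5,-195,np.radians(-17.4)]; o=im[:,:,::-1].copy()
def poly(P,col):
    cv2.polylines(o,[np.round(proj(c,world(np.array(P,float),h)/1000)).astype(int)],True,col,1)
j=34; f=-5-j; poly([[f-38,-45,41],[f+4,-45,41],[f+4,45,41],[f-38,45,41]],(255,0,255))
K=knob(j,.14)[0]; poly(K[[1,3,7,5]],(255,255,0))
poly([[27-48,-22,33],[27+48,-22,33],[27+48,22,33],[27-48,22,33]],(0,255,255))
cv2.imwrite("pics/w6.png",o)
E
```

```text
t 7.92 p [ 0.5897 -0.2044  0.0508] yaw 72.5 xax [ 0.002 -0.001 -1.   ] F [0.2 0.5 0.7] q [ 0.04  0.65  0.26  1.84 -0.25  0.69  1.71] w 0.492
rows 1 turn/row [-0.0009, 0.002, 0.0009] travel [[0.58, 0.06, -0.03]]
```

View pics/w6.png

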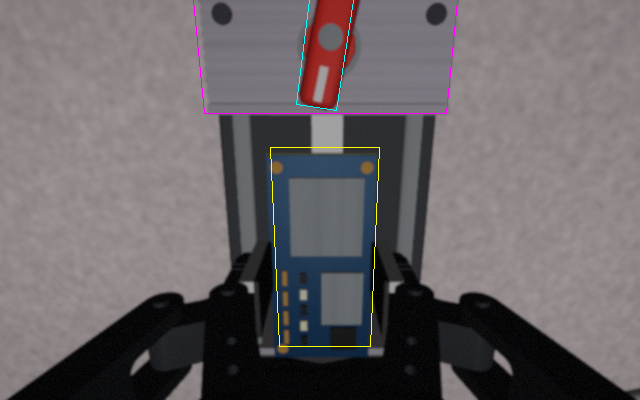

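{"api": "apply_moves", "payload": {"travel": [[0.3,0.08,0],[0.2,0,0],[0,0,0]], "turn": [[0,0.001,0],[0,0,0],[0,0,0]], "grip": [0.75,0.75,0.75]}}

```text
t: 8.22
eef_pos: [0.5902, -0.2035, 0.0456]
tool_rot: [0.699, 0.107, 0.699, -0.108]
contact_force: [-0.5, -0.2, 0.5]
gripper_width: 0.494
```

{"api": "apply_moves", "payload": {"travel": [[0.12,0,0],[0,0,0]], "turn": [[0,0,0],[0,0,0]], "grip": [0.75,0.75]}}

```text
t: 8.38
eef_pos: [0.5905, -0.2036, 0.0458]
tool_rot: [0.699, 0.107, 0.698, -0.107]
contact_force: [0.5, 1.0, -0.2]
gripper_width: 0.494
```

{"api": "apply_moves", "payload": {"travel": [[0.2,0,0],[0.1,0,0]], "turn": [[0,0,0],[0,0,0]], "grip": [0.75,0.75]}}

```text
t: 8.55
eef_pos: [0.5909, -0.2037, 0.0454]
tool_rot: [0.7, 0.107, 0.698, -0.107]
contact_force: [-4.2, 2.3, 9.7]
gripper_width: 0.497
```

```bash
python3 - <<'E'
from h import *
st()
E
```

```text
t 8.55 p [ 0.5909 -0.2037  0.0454] yaw 72.5 xax [ 0.002  0.    -1.   ] F [-4.2  2.3  9.7] q [ 0.04  0.66  0.26  1.83 -0.25  0.68  1.71] w 0.497
```

Contact reached: 9.7 N upward, board on the pad. I'll release and rise straight up.

{"api": "apply_moves", "payload": {"travel": [[-0.05,0,0],[0,0,0],[0,0,0],[-1.0,0,0],[-2.5,0,0],[-3,0,0],[-1.5,0,0],[0,0,0]], "turn": [[0,0,0],[0,0,0],[0,0,0],[0,0,0],[0,0,0],[0,0,0],[0,0,0],[0,0,0]], "grip": [0.46,0.4,0.35,0.3,0.3,0.3,0.3,0.3]}}

```text
t: 9.22
eef_pos: [0.59, -0.2035, 0.1293]
tool_rot: [0.699, 0.107, 0.699, -0.107]
contact_force: [1.0, -0.1, 0.1]
gripper_width: 0.698
```

```bash
python3 - <<'E'
from fit import *
st()
c,im=shot("wrist"); m=eyes.masks_of("board","wrist")
h=np.array([561.5,-195]); a=np.radians(-17.4)
for d in m[:2]:
    r=rect(c,d["region"],.033); v=r[0]-h; print(round(d["score"],2),r,"in holder",v[0]*np.cos(a)+v[1]*np.sin(a),-v[0]*np.sin(a)+v[1]*np.cos(a))
o=im[:,:,::-1].copy()
h=[561.5,-195,a]
def poly(P,col):
    cv2.polylines(o,[np.round(proj(c,world(np.array(P,float),h)/1000)).astype(int)],True,col,1)
j=34; f=-5-j; poly([[f-38,-45,41],[f+4,-45,41],[f+4,45,41],[f-38,45,41]],(255,0,255))
K=knob(j,.14)[0]; poly(K[[1,3,7,5]],(255,255,0))
poly([[81,-45,41],[81,45,41],[125,45,41],[125,-45,41]],(0,255,0))
cv2.imwrite("pics/w7.png",o)
# knob grip pose
kp=world(np.array([[f-19,0,75]],float),h)[0]/1000; print(kp)
plan([kp[0],kp[1],.125],72.6-8,2)
E
```

```text
t 9.22 p [ 0.59   -0.2035  0.1293] yaw 72.5 xax [-0.001  0.    -1.   ] F [ 1.  -0.1  0.1] q [ 0.01  0.54  0.3   1.8  -0.21  0.83  1.68] w 0.698
0.61 (array([ 590.1895 , -203.88829], dtype=float32), np.float32(96.63576), np.float32(45.09216), np.float32(-17.510736)) in holder 30.03465282175502 0.09776988761914396
0.56 (array([531.97473 , -30.405907], dtype=float32), np.float32(63.147446), np.float32(30.06862), np.float32(72.52198)) in holder -77.39455003306489 148.23306198397594
[ 0.50615406 -0.17765563  0.075     ]
rows 5 turn/row [0.0278, -0.0007, 0.0] travel [[0.04, -0.01, -1.73], [0.04, -0.06, -1.73], [0.04, -0.11, -1.73], [0.04, -0.16, -1.72], [0.03, -0.2, -1.72]]
```

View pics/w7.png

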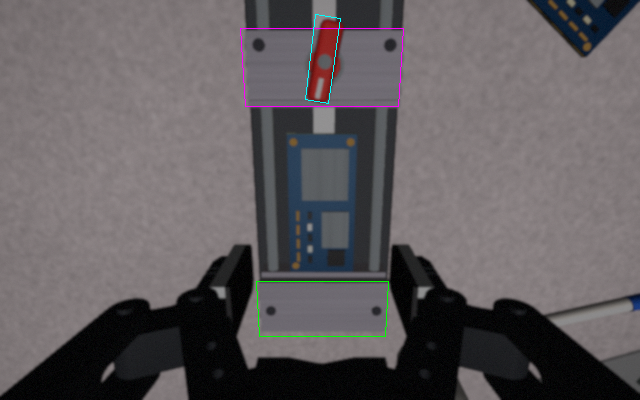

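The board is flat on the pad, cans up. Its end at row 271 is clear of the fixed lip and its yaw error is 0.1°. Now to the knob.

{"api": "apply_moves", "payload": {"travel": [[0,0.02,-1.7],[0,-0.04,-1.7],[0,-0.1,-1.7],[0,-0.15,-1.7],[0,-0.1,-1.5],[0,0,0],[0,0,0]], "turn": [[0.028,0,0],[0.028,0,0],[0.028,0,0],[0.028,0,0],[0.028,0,0],[0,0,0],[0,0,0]], "grip": [0.4,0.5,0.55,0.55,0.55,0.55,0.55]}}

```text
t: 9.9
eef_pos: [0.5018, -0.1744, 0.1186]
tool_rot: [0.684, 0.157, 0.695, -0.158]
contact_force: [0.5, -0.4, 0.1]
gripper_width: 0.449
```

```bash
python3 - <<'E'
from fit import *
st()
c,im=shot("wrist"); o=im[:,:,::-1].copy()
hsv=cv2.cvtColor(im,cv2.COLOR_RGB2HSV); r=((hsv[...,0]<8)|(hsv[...,0]>172))&(hsv[...,1]>150)&(hsv[...,2]>90)
n,l,s,ce=cv2.connectedComponentsWithStats(r.astype(np.uint8)); i=1+s[1:,4].argmax(); print(s[i],rect(c,l==i,.067))
cv2.imwrite("pics/w8.png",o)
plan([.5065,-.1765,.085],64.5,2)
E
```

```text
t 9.9 p [ 0.5018 -0.1744  0.1186] yaw 64.2 xax [-0.016  0.003 -1.   ] F [ 0.5 -0.4  0.1] q [-0.06  0.44  0.34  2.02 -0.21  0.73  1.54] w 0.449
[ 310  208   28   66 1074] (array([ 506.23376, -176.29236], dtype=float32), np.float32(38.034668), np.float32(14.569516), np.float32(-25.735415))
rows 2 turn/row [-0.0023, -0.0083, 0.0022] travel [[1.67, 0.02, 0.29], [1.67, 0.01, 0.28]]
```

View pics/w8.png

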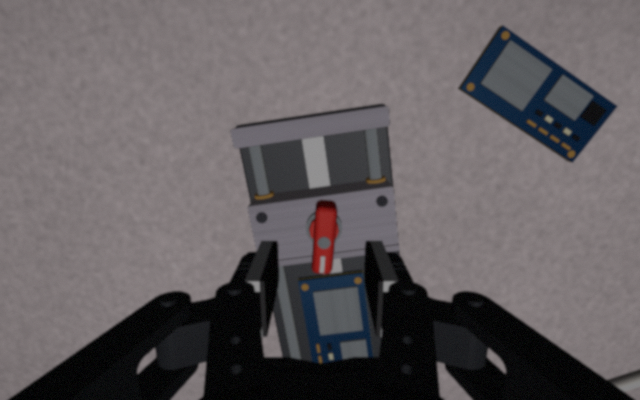

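The knob bar lies between the fingers, at (310–338, 208–274). Colour measurement puts it at (506, -176) mm, yaw -25.7°, which agrees with the fit. I'll go down onto it.

{"api": "apply_moves", "payload": {"travel": [[1.5,0,0.25],[1.4,0,0.25],[0.4,0,0],[0,0,0],[0,0,0]], "turn": [[0,-0.008,0.002],[0,-0.008,0.002],[0,0,0],[0,0,0],[0,0,0]], "grip": [0.55,0.55,0.55,0.55,0.55]}}

```text
t: 10.37
eef_pos: [0.5097, -0.1775, 0.0833]
tool_rot: [0.69, 0.156, 0.689, -0.157]
contact_force: [-0.0, -0.5, -0.6]
gripper_width: 0.452
```

```bash
python3 - <<'E'
from h import *
st();plan([.5062,-.1763,.070],64.4,2)
E
```

```text
t 10.37 p [ 0.5097 -0.1775  0.0833] yaw 64.4 xax [ 0.001 -0.001 -1.   ] F [-0.  -0.5 -0.6] q [-0.03  0.5   0.32  2.03 -0.25  0.65  1.57] w 0.452
rows 1 turn/row [0.0001, 0.0015, 0.0007] travel [[1.33, -0.04, -0.37]]
```

{"api": "apply_moves", "payload": {"travel": [[0.6,-0.04,-0.35],[0.6,0,0],[0.1,0,0],[0,0,0],[0,0,0],[0,0,0],[0,0,0],[0,0,0]], "turn": [[0,0.001,0],[0,0,0],[0,0,0],[0,0,0],[0,0,0],[0,0,0],[0,0,0],[0,0,0]], "grip": [0.55,0.55,0.55,0.65,0.75,0.85,0.95,0.95], "newtons": 30}}

```text
t: 11.03
eef_pos: [0.5079, -0.176, 0.0705]
tool_rot: [0.691, 0.156, 0.689, -0.156]
contact_force: [0.2, -1.0, -2.5]
gripper_width: 0.127
```

```bash
python3 - <<'E'
from h import *
st()
E
```

```text
t 11.03 p [ 0.5079 -0.176   0.0705] yaw 64.5 xax [ 0.003 -0.001 -1.   ] F [ 0.2 -1.  -2.5] q [-0.02  0.52  0.3   2.04 -0.26  0.62  1.58] w 0.127
```

{"api": "apply_moves", "payload": {"travel": [[0,0.03,0.2],[0,0.04,0.3],[0,0.04,0.3],[0,0.04,0.3],[0,0.04,0.3],[0,0.03,0.2]], "turn": [[0,0,0],[0,0,0],[0,0,0],[0,0,0],[0,0,0],[0,0,0]], "grip": [0.95,0.95,0.95,0.95,0.95,0.95]}}

```text
t: 11.53
eef_pos: [0.5228, -0.1808, 0.0705]
tool_rot: [0.689, 0.157, 0.69, -0.156]
contact_force: [-1.8, 0.1, 0.8]
gripper_width: 0.133
```

```bash
cat >> h.py <<'E'
def prog():
    o=status.get_obs(); p=np.array(o["eef_pos"][:2])*1000; u=np.array([.9542,-.2990]); v=np.array([.2990,.9542]); d=p-[507.9,-176.0]; F=o["contact_force"][:2]
    print("along",round(d@u,1),"lat",round(d@v,1),"F along",round(F@u,1),"lat",round(F@v,1)); st()
    Rm=quat(o["tool_rot"]).as_matrix(); print("u in tool",np.round(Rm.T@np.r_[u,0],3),"v in tool",np.round(Rm.T@np.r_[v,0],3))
E
python3 -c "
from h import *
prog()"
```

```text
along 15.6 lat -0.1 F along -1.8 lat -0.4
t 11.53 p [ 0.5228 -0.1808  0.0705] yaw 64.4 xax [-0.001  0.001 -1.   ] F [-1.8  0.1  0.8] q [-0.02  0.54  0.3   2.   -0.26  0.64  1.58] w 0.133
u in tool [-0.001  0.142  0.99 ] v in tool [ 0.001  0.99  -0.142]
```

Sliding as expected at 1.8 N. On in smaller steps.

{"api": "apply_moves", "payload": {"travel": [[0,0.03,0.2],[0,0.03,0.2],[0,0.03,0.2],[0,0.02,0.15]], "turn": [[0,0,0],[0,0,0],[0,0,0],[0,0,0]], "grip": [0.95,0.95,0.95,0.95]}}

```text
t: 11.87
eef_pos: [0.5311, -0.1833, 0.0705]
tool_rot: [0.689, 0.157, 0.69, -0.156]
contact_force: [-1.2, 1.9, -0.1]
gripper_width: 0.131
```

```bash
python3 -c "
from h import *
prog()"
```

```text
along 24.3 lat -0.1 F along -1.7 lat 1.4
t 11.87 p [ 0.5311 -0.1833  0.0705] yaw 64.4 xax [-0.001  0.001 -1.   ] F [-1.2  1.9 -0.1] q [-0.01  0.55  0.3   1.98 -0.26  0.65  1.58] w 0.131
u in tool [-0.001  0.142  0.99 ] v in tool [ 0.001  0.99  -0.142]
```

{"api": "apply_moves", "payload": {"travel": [[0,0.02,0.12],[0,0.02,0.12],[0,0,0]], "turn": [[0,0,0],[0,0,0],[0,0,0]], "grip": [0.95,0.95,0.95]}}

```text
t: 12.12
eef_pos: [0.534, -0.1843, 0.0705]
tool_rot: [0.689, 0.157, 0.69, -0.156]
contact_force: [-0.7, 1.8, 0.9]
gripper_width: 0.128
```

{"api": "apply_moves", "payload": {"travel": [[0,0.02,0.12],[0,0,0]], "turn": [[0,0,0],[0,0,0]], "grip": [0.95,0.95]}}

```text
t: 12.28
eef_pos: [0.5349, -0.1846, 0.0705]
tool_rot: [0.689, 0.157, 0.69, -0.156]
contact_force: [-1.0, 2.4, 0.7]
gripper_width: 0.13
```

```bash
python3 -c "
from h import *
prog()"
```

```text
along 28.4 lat -0.1 F along -1.7 lat 2.0
t 12.28 p [ 0.5349 -0.1846  0.0705] yaw 64.4 xax [-0.001  0.001 -1.   ] F [-1.   2.4  0.7] q [-0.01  0.55  0.3   1.97 -0.26  0.66  1.58] w 0.13
u in tool [-0.001  0.142  0.99 ] v in tool [ 0.001  0.99  -0.142]
```

{"api": "apply_moves", "payload": {"travel": [[0,0.02,0.12],[0,0,0]], "turn": [[0,0,0],[0,0,0]], "grip": [0.95,0.95]}}

```text
t: 12.45
eef_pos: [0.5349, -0.1846, 0.0705]
tool_rot: [0.688, 0.157, 0.691, -0.156]
contact_force: [-0.6, 0.5, -0.3]
gripper_width: 0.131
```

{"api": "apply_moves", "payload": {"travel": [[0,0.02,0.12],[0,0,0]], "turn": [[0,0,0],[0,0,0]], "grip": [0.95,0.95]}}

```text
t: 12.62
eef_pos: [0.5351, -0.1847, 0.0705]
tool_rot: [0.687, 0.157, 0.692, -0.156]
contact_force: [-1.3, 0.3, 0.5]
gripper_width: 0.126
```

```bash
python3 -c "
from h import *
prog()"
```

```text
along 28.6 lat -0.1 F along -1.3 lat -0.1
t 12.62 p [ 0.5351 -0.1847  0.0705] yaw 64.4 xax [-0.006  0.003 -1.   ] F [-1.3  0.3  0.5] q [-0.01  0.55  0.3   1.97 -0.26  0.66  1.58] w 0.126
u in tool [-0.006  0.142  0.99 ] v in tool [ 0.001  0.99  -0.142]
```

{"api": "apply_moves", "payload": {"travel": [[0,0.03,0.2],[0,0.02,0.15]], "turn": [[0,0.003,0],[0,0,0]], "grip": [0.95,0.95]}}

```text
t: 12.78
eef_pos: [0.5355, -0.1848, 0.0704]
tool_rot: [0.684, 0.158, 0.695, -0.155]
contact_force: [-6.4, 3.6, 10.1]
gripper_width: 0.128
```

```bash
python3 - <<'E'
from fit import *
prog()
c,im=shot("wrist"); a=im[:,:,::-1][180:400,160:480]
c2,im2=shot("side"); b=im2[:,:,::-1][240:350,250:440]
a=cv2.resize(a,(640,440)); 
cv2.imwrite("pics/w9.png",cv2.resize(b,None,fx=4,fy=4,interpolation=cv2.INTER_CUBIC)); cv2.imwrite("pics/w9w.png",a)
E
```

```text
along 29.0 lat -0.2 F along -7.1 lat 1.5
t 12.78 p [ 0.5355 -0.1848  0.0704] yaw 64.4 xax [-0.015  0.007 -1.   ] F [-6.4  3.6 10.1] q [-0.01  0.56  0.3   1.96 -0.26  0.68  1.58] w 0.128
u in tool [-0.016  0.143  0.99 ] v in tool [ 0.002  0.99  -0.143]
```

View pics/w9.png

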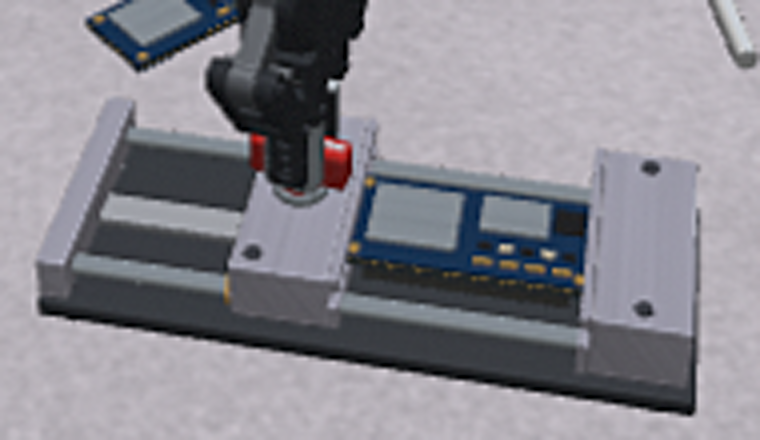

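Snug: the jaw stopped after 28.5 mm, the push force rose to 7 N, and the picture shows the board flat in both grooves. Next, the clockwise turn of about 1.35 rad.

{"api": "apply_moves", "payload": {"travel": [[0,0,0],[0,0,0],[0,0,0],[0,0,0],[0,0,0],[0,0,0]], "turn": [[0.08,-0.008,0],[0.1,-0.008,0],[0.11,0,0],[0.11,0,0],[0.11,0,0],[0.11,0,0]], "grip": [0.95,0.95,0.95,0.95,0.95,0.95], "newtons": 40}}

```text
t: 13.38
eef_pos: [0.5351, -0.1847, 0.0705]
tool_rot: [0.604, 0.366, 0.605, -0.367]
contact_force: [-1.8, 0.2, 1.4]
gripper_width: 0.124
```

```bash
python3 -c "
from h import *
prog(); print(status.get_obs()['torque'])"
```

```text
along 28.5 lat -0.2 F along -1.8 lat -0.3
t 13.38 p [ 0.5351 -0.1847  0.0705] yaw 27.6 xax [-0.001 -0.    -1.   ] F [-1.8  0.2  1.4] q [-0.14  0.58  0.48  1.98 -0.41  0.68  1.08] w 0.124
u in tool [-0.001  0.707  0.707] v in tool [-0.001  0.707 -0.707]
[0.22510873 0.58011734 0.05338292]
```

{"api": "apply_moves", "payload": {"travel": [[0,0.08,0.07],[0,0.09,0.06],[0,0.09,0.05],[0,0.07,0.03],[0,0.05,0.01],[0,0,0]], "turn": [[0.11,0,0],[0.11,0,0],[0.11,0,0],[0.11,0,0],[0.11,0,0],[0.1,0,0]], "grip": [0.95,0.95,0.95,0.95,0.95,0.95]}}

```text
t: 13.88
eef_pos: [0.5352, -0.1848, 0.0707]
tool_rot: [-0.444, -0.545, -0.451, 0.549]
contact_force: [-2.6, 1.4, 0.5]
gripper_width: 0.127
```

```bash
python3 -c "
from h import *
prog(); print(status.get_obs()['torque'])"
```

```text
along 28.7 lat -0.2 F along -2.9 lat 0.6
t 13.88 p [ 0.5352 -0.1848  0.0707] yaw -11.4 xax [-0.011  0.004 -1.   ] F [-2.6  1.4  0.5] q [-0.26  0.64  0.66  1.98 -0.58  0.73  0.55] w 0.127
u in tool [-0.011  0.994  0.104] v in tool [ 0.     0.104 -0.995]
[0.12296654 0.3702353  0.1394745 ]
```

{"api": "apply_moves", "payload": {"travel": [[0,0,0],[0,0,0],[0,0,0],[0,0,0],[0,0,0],[-0.5,0,0],[-2,0,0],[-2.5,0,0]], "turn": [[0.045,0,0],[0,0,0],[0,0,0],[0,0,0],[0,0,0],[0,0,0],[0,0,0],[0,0,0]], "grip": [0.95,0.95,0.8,0.65,0.55,0.5,0.5,0.5]}}

```text
t: 14.55
eef_pos: [0.5362, -0.1849, 0.1189]
tool_rot: [-0.433, -0.553, -0.439, 0.561]
contact_force: [0.4, 0.2, -0.1]
gripper_width: 0.498
```

{"api": "apply_moves", "payload": {"travel": [[-2.5,0,0],[-2.5,0,0],[-1.5,0,0],[0,0,0],[0,0,0]], "turn": [[0,0,0],[0,0,0],[0,0,0],[0,0,0],[0,0,0]], "grip": [0.5,0.5,0.5,0.5,0.5]}}

```text
t: 14.97
eef_pos: [0.5401, -0.1875, 0.1933]
tool_rot: [-0.436, -0.555, -0.437, 0.558]
contact_force: [-0.2, 0.0, -0.1]
gripper_width: 0.501
```

```bash
python3 - <<'E'
from fit import *
st()
c,im=shot("wrist"); o=im[:,:,::-1].copy()
m=eyes.masks_of("board","wrist"); h0=np.array([561.5,-195]); a=np.radians(-17.4)
for d in m[:2]:
    r=rect(c,d["region"],.033); v=r[0]-h0; print(round(d["score"],2),r,"in holder",v[0]*np.cos(a)+v[1]*np.sin(a),-v[0]*np.sin(a)+v[1]*np.cos(a))
hsv=cv2.cvtColor(im,cv2.COLOR_RGB2HSV); r=((hsv[...,0]<8)|(hsv[...,0]>172))&(hsv[...,1]>150)&(hsv[...,2]>80)
n,l,s,ce=cv2.connectedComponentsWithStats(r.astype(np.uint8)); i=1+s[1:,4].argmax(); r=rect(c,l==i,.067); v=r[0]-h0
print("knob",s[i],r,"angle",np.radians((-17.4-r[3])%180),"jaw",-5-19-(v[0]*np.cos(a)+v[1]*np.sin(a)))
c2,im2=shot("side"); b=cv2.resize(im2[:,:,::-1][245:345,250:440],(640,337),interpolation=cv2.INTER_CUBIC)
w=cv2.resize(o[:, :],(400,250)); w=o[120:383,:]
cv2.imwrite("pics/fin.png",np.vstack([w,b]))
E
```

```text
t 14.97 p [ 0.5401 -0.1875  0.1933] yaw -13.8 xax [-0.004 -0.002 -1.   ] F [-0.2  0.  -0.1] q [-0.39  0.48  0.82  1.9  -0.43  0.95  0.39] w 0.501
0.81 (array([ 598.54755, -206.85916], dtype=float32), np.float32(88.13351), np.float32(45.46504), np.float32(-17.80795)) in holder 38.89863584844136 -0.23776242564279748
0.71 (array([487.54514, -37.68857], dtype=float32), np.float32(44.58155), np.float32(41.92211), np.float32(34.331047)) in holder -117.61324941948021 127.99739116922906
knob [305 164  20  50 575] (array([ 534.99506, -184.05118], dtype=float32), np.float32(37.722694), np.float32(14.077611), np.float32(76.21062)) angle 1.5077791 jaw 4.566230736068551
```

View pics/fin.png

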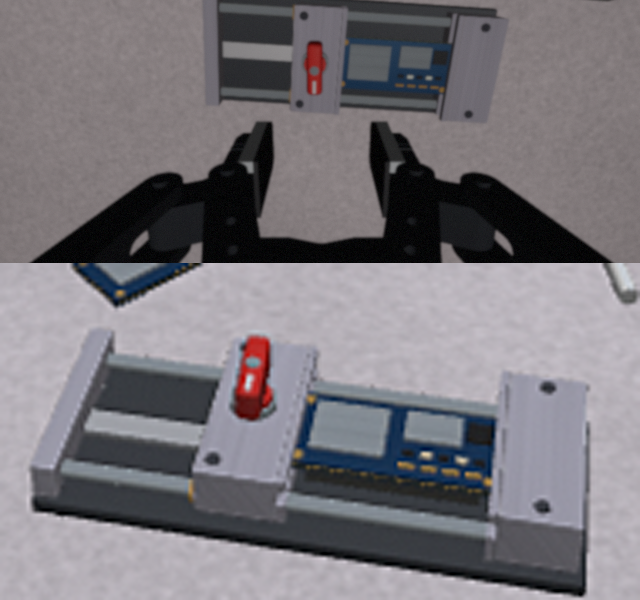

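The final picture shows the board level in both grooves with 88 mm visible, which is 96 mm less the two 4 mm lips. The knob bar is nearly crosswise at about 1.51 rad, and the gripper is clear.

```bash
python3 -c "
from h import *
print(bot.hand_in())"
```

```text
the job is handed in; nothing more can be done
None
```

The blue logic board is clamped in the holder, cans up, with the jaw locked. I handed the job in at about 15 s of the 51 s allowed. No verdict is reported on hand-in.

**What I did:** I picked the look-alike on the red mat, about 0.59 m from the base and the farthest of the three. I laid it on the pad clear of both lips and slid the jaw 28.5 mm by its knob. It stopped there, and a check push read about 7 N. I then turned the knob clockwise, let go and moved up clear.

**Last checks:**
- **Board:** it lies level and aligned to about 0.4°. 88 mm shows between the jaws, which is 96 mm less the two 4 mm lips.
- **Knob:** it measured about 1.51 rad, in the tight range, with the bar nearly crosswise.
- **Jaw:** the wrist image put it at about 4.6 mm against the expected 6 mm. That is within the calibration error, and the stop under force and the visible board length both point to snug.
- **Robot:** it was touching nothing, with contact force near zero.

**What disagreed or was not checked:**
- My first fit of the knob angle was 0.55 rad. The closer wrist view gave 0.14 rad, and I used that.
- I did not re-measure the other things on the bench. I saw no contact with any of them.

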